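# Lock the grinding jar into the mill

## Robot

A 7-joint arm with a two-finger parallel gripper is mounted at the origin on the work surface. World frame = base frame: x ahead of the robot, y to its left, z up, the work surface at z = 0. Lengths are in mm, angles in rad, forces in N, time in s.
With the tool pointing down it reaches from about 400 to 875 mm from the base axis. Payload 4.4 kg.
Tool frame: the origin (TCP) lies on the centre line of the jaws, within the pads' length; the fingertips stand 22 mm ahead of it and the grasp point (between the pads) lies 3 mm ahead of it; z points along the fingers, y is the direction in which the jaws open and shut (so a half turn about z gives the same grasp; the last joint's range is limited). The gripper opens to 85 mm and grips with 20 to 120 N. Pads are 22 mm wide; open, the fingers measure 114 mm over their backs; the gripper's body (76 mm by 85 mm) begins 54 mm behind the grasp point. The pads swing forward as they close: fully open they stand 13 mm farther back than shut.
Start: joints at [1.204, 0.628, 0.038, 1.517, -0.027, 0.996, -0.02], TCP at [192.612, -620.821, 253.313] pointing down, gripper open.
Joint ranges: [-3.06, 3.06], [-0.37, 2.12], [-1.25, 1.32], [0.18, 2.47], [-1.1, 4.24], [0.23, 1.98], [-2.94, 2.94]. Speed limits (rad/s): [2.57, 2.57, 3.14, 3.14, 3.14, 3.14, 3.14].

## Interface

Orientations are given as [roll, pitch, yaw] about the fixed x, y, z axes, in that order (R = Rz(yaw) Ry(pitch) Rx(roll)).
In Python, from cell import ctrl gives the robot as it stands. The module is installed in compiled form; this text tells all that it offers.
- The arm moves only by the tool step_arm, never from a script. Its argument "commands" is a list of rows, each a list of 7 numbers: the shift along the tool's x, y, z in mm, then the turn, a rotation vector about the tool's x, y, z in degrees, then the closure in counts, from 0 (fully open) to 255 (shut). A call has 1 to 8 rows; each row is the pose to reach, as a shift and turn from the pose commanded when the call began, along the tool's axes at that moment; what a row does not reach only later rows make up. A row lasts 1/10 s, in which the tool goes at most 50 mm and 8.59 degrees, less where a joint would pass 70% of its speed; a pose out of reach is approached as far as the arm can. A call with a gripper value outside its range is refused whole. The fingers move at their own pace and stop on an object; the grip force is fixed at half the most. Time passes only in rows, so rows that repeat a pose let the fingers close. It gives the time, the measured TCP pose, the force and the opening at its end, in the units of the state.
- ctrl.read_state(): the state, without advancing time (a new reading comes with each control period).
- ctrl.get_image(name): name is "scene" or "top" or "wrist"; returns the picture (384x512x3 uint8, red, green, blue); there is no depth.
- ctrl.camera_info(name): a dict with "vertical_fov" (degrees; the focal length in pixels is half the picture's height over the tangent of half this angle, whatever the lens; pixels are square), "cx", "cy" (the principal point, pixels), "rvec" (rotation vector, rad) and "tvec" (3), from world to camera coordinates, as OpenCV has them. Camera axes: x right, y down, z forward; pixel columns grow to the right and rows downward; lengths in mm; the calibration is good to about 2 mm. A picture is of the moment at which its call begins: read the wrist's pose just before it. camera_info takes no time and is no camera call; for the wrist camera it gives the pose at the moment of the call.
- ctrl.finish_job(): hands the job in, once; it reports no verdict.
Trained networks look in the newest picture that a camera, given by its name, has taken for a name from the list of things; names that differ only in an ending like _2 or _b are one class to them, and where a whole thing is asked for, a point or a joint stands for the part that bears it (a point fixed in the world has none). Each returns a list of dicts, best first, with "p" (0 to 1); they miss things now and then, are a little off and sometimes report something else, mostly with a low value. They report only what shows in the picture. A call takes as long as a camera call. They do not tell look-alikes from the thing itself.
- ctrl.spot_in(thing, camera): "point" ([row, column] as shares, 0 to 1, of the picture: columns of its width, rows of its height, amid what is visible of it).
The state is a dict: "clock": time; "qpos": joint angles; "qd": joint speeds; "tau": joint torques, N m; "eef_pos": TCP position; "tool_rot": TCP orientation; "force": force on the tool from outside, world axes, zero at the start; "torque": the same for the moment, N m; "width": finger opening in mm.
Only numpy, scipy, OpenCV 4.12 (cv2) and the standard library are available. Lean on these libraries where they do the work, as an engineer would, in place of code of your own. Each camera call takes 0.05 s, during which the arm holds its last target. There are 200 camera calls.

## Task

Carry the steel grinding jar by its handle loop to the mill, with the mill's head passing inside the loop, and lock it into the bayonet collar under the head: both pins up through the entry slots, turned anticlockwise seen from above, and settled down into the notches. Feel for the slots gently, never forcing the pins against the collar, keep the jar upright, let go so that the jar hangs locked and still, and leave the other things on the bench alone.

Things in the scene. Friction and masses are not known exactly. Their poses are not given: they have to be found in the camera images.
- jar_grip (a point): Centre of the black grip bar on top of the jar's stiff handle loop: 16 mm thick (its x), 62 mm long (its y), 14 mm high; z up. The loop lies in the jar's y-z plane; its legs are 8 mm rods 54 mm either side of the jar's axis, from 145 mm below this point up to the bar. Jar's underside 175 mm below.
- jar_pins (a point): On the jar's axis at the height of its two bayonet pins, 103 mm below the grip's centre, 72 mm above the underside. Pins: 8 mm round rods along the jar's x axis, one each way, ends 35 mm from the axis. The neck around them is 46 mm across, its tapered top 8 mm above this point.
- jar: The closed steel grinding jar, one rigid piece of about 0.4 kg (0.3 to 0.55), standing on the bench; body 68 mm across, 46 mm high, then neck and pins, under the handle loop. Origin at the centre of its underside, axes as for the grip.
- mill: Fixed mill, origin on the bench under the head's vertical axis. White housing 150 x 170 mm, 164 mm high, begins 105 mm to +x of the axis; an arm 36 mm wide, its top level with the head's, reaches forward (-x) to the head. So the jar comes in under the head from the -x side, loop upright and across that way. More than 30 N between jar and mill counts as forcing.
- head_top (a point): Centre of the flat top of the mill's round aluminium head (76 mm across), 165 mm above the bench and 50 mm above the collar's underside. The jar's grip bar must pass above it, fingertips included; with the jar locked the grip's centre is 63 mm above this point.
- socket (a point): Centre of the underside of the steel collar below the head, 115 mm above the bench; z up, axes as for the mill (not the collar's turn). The collar is a ring, bore 50 mm (2 mm play round the neck), 66 mm outside, 32 mm high. A pin that misses its entry meets the flat underside with pin centres 4 mm below this point.
- run (a point): On the axis 18 mm above the collar's underside: pin height for the turn (16 to 22 mm is free). Two J slots 180 degrees apart cut right through the collar: 11 mm wide entry open below; level run going anticlockwise (from above); at its end a 11 mm wide notch, centre 45 degrees from the entry's, far side = end wall. Its floor is 6 mm below the run's.
- notch (a point): On the axis 10 mm above the collar's underside: pin centre height when locked in the notches. Inside the collar a sprung disc pushes the jar's neck down from pin height 8 mm above the underside on, with 2.5 N plus 0.25 N per mm.
- entry (a point): On the axis 4 mm below the collar's underside: pin centre height at first touch. The collar was clamped on by hand, its turn is NOT measured: the entries meet the pins with the jar's x axis anywhere from 8 degrees anticlockwise to 52 clockwise (from above) of the mill's. See it (the slots show in the ring's wall) or feel for it; a pin has 1.5 mm play each side.
- bottle: Bystander: amber bottle 66 mm across, 150 mm high; origin at its underside.
- rack: Bystander: white tube rack 80 x 160 x 59 mm; origin at its underside.
- cup: Bystander: white open cup 72 mm across, 90 mm high; origin at its underside.
Things that resemble listed ones, but are neither listed nor needed, are in the scene too. Leave any pink look-alike of the jar alone.

How it is judged:
By the outcome, as a careful person would: the job done as asked, in the order asked, and still so for the second after the job is handed in, with the robot touching nothing.
It also fails if it takes over 72 s, if anything falls off the work surface, if the arm or the gripper's body presses on something with over 40 N, if the wrist force passes 120 N, or if a joint passes its speed limit or range.

## Working session

There is one attempt and no reset: what is moved stays moved. The work goes in short steps, Python scripts to look and compute and a tool call to move; the robot and the scene stay as the last step left them, time stands still between calls to the robot, and variables do not carry over. Pictures are saved under pics/ and viewed, about 8 in all and at most 12, crops included, and the job is handed in when it is done.

Besides the shell and the picture viewer there is one more tool, called after "Call:" as name(argument=value, ...), one argument or row to a line, values as JSON. step_arm: Moves the arm, as the interface text tells. Its arguments: {"type":"object","properties":{"commands":{"type":"array"}},"required":["commands"]}

```bash
mkdir -p pics; cat > h.py <<'E'
import numpy as np, cv2
from cell import ctrl
from scipy.spatial.transform import Rotation as R
def cam(n):
    i=ctrl.camera_info(n); f=192/np.tan(np.radians(i['vertical_fov'])/2)
    K=np.array([[f,0,i['cx']],[0,f,i['cy']],[0,0,1]]); return K,R.from_rotvec(np.ravel(i['rvec'])).as_matrix(),np.ravel(i['tvec'])
def ray(n,r,c):
    K,Rm,t=cam(n); d=Rm.T@np.linalg.inv(K)@np.array([c,r,1.]); return -Rm.T@t,d/np.linalg.norm(d)
def atz(n,r,c,z):
    o,d=ray(n,r,c); return o+d*(z-o[2])/d[2]
def proj(n,P):
    K,Rm,t=cam(n); q=(np.atleast_2d(P)@Rm.T+t)@K.T; return q[:,:2]/q[:,2:]
def snap(n,f,box=None,s=1):
    im=ctrl.get_image(n)[:,:,::-1]
    if box: im=im[box[0]:box[1],box[2]:box[3]]
    if s!=1: im=cv2.resize(im,None,fx=s,fy=s,interpolation=cv2.INTER_CUBIC)
    cv2.imwrite('pics/'+f,im)
E
python3 - <<'E'
from h import *
s=ctrl.read_state(); print(s)
for n in ('scene','top','wrist'):
    im=ctrl.get_image(n); cv2.imwrite(f'pics/{n}0.png',im[:,:,::-1]); print(n,ctrl.camera_info(n))
    for th in ('jar_grip','jar','jar_pins','mill','head_top','socket','bottle','rack','cup'):
        print(th,[(np.round(d['point']*np.array([384,512])).tolist(),round(d['p'],2)) for d in ctrl.spot_in(th,n)][:3])
a=cv2.imread('pics/scene0.png');b=cv2.imread('pics/top0.png')
E
```

```text
{'clock': 0.0, 'qpos': array([ 1.20423831,  0.62934131,  0.038437  ,  1.5183319 , -0.02696844,
        0.99629082, -0.019996  ]), 'qd': array([-9.25031456e-04, -5.32189484e-04, -6.10526483e-06, -1.93770038e-04,
        4.16897643e-04, -1.32021133e-03,  4.81860132e-04]), 'tau': array([-5.79369098e-04, -5.63405085e+01,  1.22572806e+00, -1.93451142e+01,
        1.09319069e-02,  1.05787633e-02, -8.66778649e-07]), 'eef_pos': array([ 192.4160511 , -620.27960448,  252.40362571]), 'tool_rot': array([-3.13973974e+00,  4.69772211e-05,  3.00784067e-01]), 'force': array([-0.66995694, -0.02080528,  0.088635  ]), 'torque': array([-0.00567802, -0.00860059, -0.00565242]), 'width': 85.16545222880816}
scene {'vertical_fov': 51.14161883497272, 'cx': 252.69764297563762, 'cy': 197.42191515496597, 'rvec': array([ 1.19371876,  2.53702089, -0.76805265]), 'tvec': array([ 384.64166686, -246.74957326, 1471.80159809])}
jar_grip [([178.0, 228.0], 0.93), ([218.0, 149.0], 0.76), ([186.0, 330.0], 0.39)]
jar [([218.0, 147.0], 0.96), ([176.0, 227.0], 0.68)]
jar_pins [([172.0, 229.0], 0.91), ([216.0, 149.0], 0.86)]
mi
[... 366 characters left out ...]
ray([ -15.63587326,  549.81449638, 1392.96556203])}
jar_grip [([209.0, 303.0], 0.81), ([121.0, 319.0], 0.6)]
jar [([123.0, 316.0], 0.64)]
jar_pins [([204.0, 304.0], 0.71), ([121.0, 314.0], 0.69)]
mill [([258.0, 204.0], 0.71)]
head_top [([259.0, 208.0], 0.87)]
socket [([261.0, 206.0], 0.98)]
bottle [([173.0, 120.0], 0.85), ([262.0, 203.0], 0.32)]
rack [([162.0, 363.0], 0.93)]
cup [([241.0, 376.0], 0.79)]
wrist {'vertical_fov': 63.9304299604107, 'cx': 246.6455418998894, 'cy': 194.172841442586, 'rvec': array([-2.3254019 ,  1.71354648,  0.25855625]), 'tvec': array([-650.98311561,  -39.076396  ,  379.16687956])}
jar_grip []
jar []
jar_pins []
mill []
head_top []
socket []
bottle []
rack []
cup []
```

View pics/scene0.png

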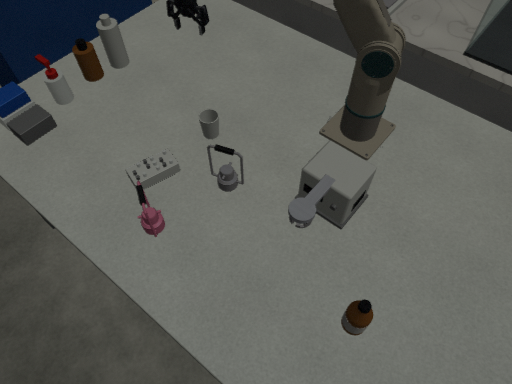

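View pics/top0.png

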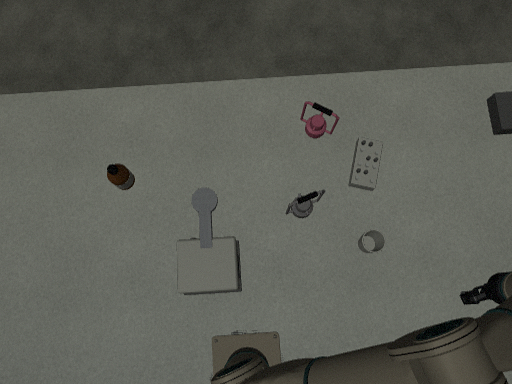

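The scene picture shows the grey jar with its grip at about (row 150, col 225), the mill head at (210, 302), and the pink decoy at (190–220, 148). In the top view the grip is at (197, 308) and the head at (199, 204). The mill arm points away from the base.

```bash
python3 - <<'E'
from h import *
a=cv2.imread('pics/top0.png')[170:240,170:340]; b=cv2.imread('pics/scene0.png')[130:240,190:360]
z=lambda x:cv2.convertScaleAbs(cv2.resize(x,None,fx=4,fy=4,interpolation=cv2.INTER_CUBIC),alpha=1.6,beta=15)
z1=z(a);
cv2.imwrite('pics/c1.png',cv2.resize(np.vstack([z1,z(b)[:310]]),None,fx=1,fy=1))
cv2.imwrite('pics/c1.png',np.vstack([z1,z(b)[:320]]))
print('grip z175',atz('top',197,308,175),'head',atz('top',199,204,165),'house',atz('top',265,208,164))
print(ray('top',186,251),ray('scene',197,252))
E
```

```text
grip z175 [ 480.44175899 -211.86076286  175.        ] head [497.06395616  88.77524982 165.        ] house [307.1258096  86.1653479 164.       ]
(array([ 223.33122593,  -31.43469425, 1480.55008071]), array([ 0.22450503, -0.01381706, -0.97437497])) (array([1018.83943071,  364.18979378, 1097.43633823]), array([-0.41631841, -0.36130931, -0.83434679]))
```

View pics/c1.png

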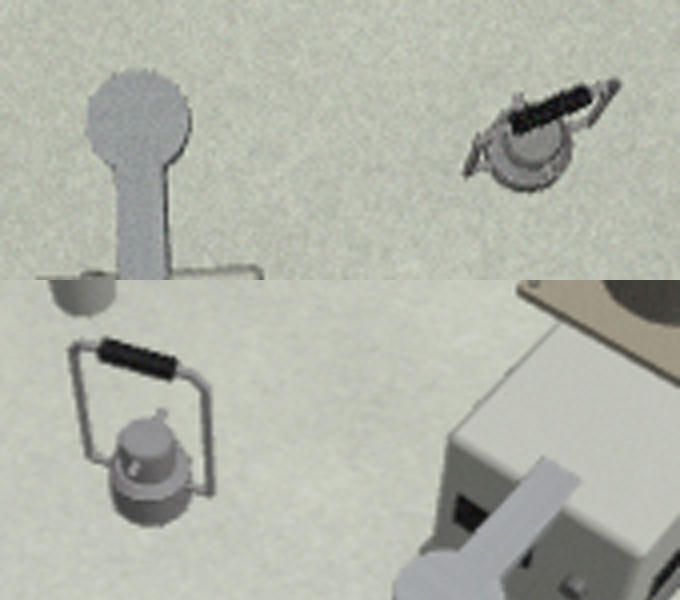

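```bash
python3 - <<'E'
from h import *
def tri(pt,ps):
    o1,d1=ray('top',*pt);o2,d2=ray('scene',*ps)
    A=np.stack([d1,-d2],1);s=np.linalg.lstsq(A,o2-o1,rcond=None)[0]
    p,q=o1+d1*s[0],o2+d2*s[1];return (p+q)/2,np.linalg.norm(p-q)
print('grip',tri((197.6,307.6),(149.75,224.9)))
a=atz('top',201,298.75,175);b=atz('top',194.25,317,175);print(a,b,np.linalg.norm(a-b),'bar ang',np.degrees(np.arctan2(*(a-b)[1::-1])))
h=atz('top',199.75,204.5,165);g=atz('top',170+270/4,170+143.5/4,165);print('head',h,g,'mill x ang',np.degrees(np.arctan2(*(g-h)[1::-1])))
H=atz('top',294,178,164),atz('top',291,240,164),atz('top',238,177,164),atz('top',236,236,164)
print(H)
# wrist cam in tool frame
s=ctrl.read_state();K,Rm,t=cam('wrist');T=R.from_euler('xyz',s['tool_rot']).as_matrix()
print('cam in tool',T.T@(-Rm.T@t-s['eef_pos']));print(np.round(T.T@Rm.T,3));print(np.round(T,3))
E
```

```text
grip (array([ 478.62305415, -209.7858238 ,  171.73818077]), np.float64(2.7955931146533723))
[ 470.54357847 -184.16116836  175.        ] [ 486.75013906 -238.58050691  175.        ] 56.78130867487494 bar ang 106.58399718656794
head [494.74557007  87.4264254  165.        ] [384.84346509  88.4836255  165.        ] mill x ang 179.44886191489775
(array([233.31102419, 173.04078249, 164.        ]), array([229.71867312,   0.71796356, 164.        ]), array([389.14256528, 170.82921049, 164.        ]), array([383.39853776,   2.55203828, 164.        ]))
cam in tool [  74.69323985    0.8358909  -120.71771231]
[[-0.    -0.955 -0.296]
 [ 1.    -0.     0.   ]
 [-0.    -0.296  0.955]]
[[ 0.955  0.296 -0.   ]
 [ 0.296 -0.955  0.   ]
 [ 0.    -0.    -1.   ]]
```

```bash
cat >> h.py <<'E'
def goal(pos,rot,base=None):
    """shift/turn in tool axes; rot = Rotation of tool; base=(pos,Rotation) commanded"""
    s=ctrl.read_state(); p,T=base or (s['eef_pos'],R.from_euler('xyz',s['tool_rot']))
    print('shift',np.round(T.inv().apply(np.array(pos)-p),1),'turn',np.round(np.degrees((T.inv()*rot).as_rotvec()),2))
def down(yawdeg): return R.from_euler('xyz',[180,0,yawdeg],degrees=True)
def st():
    s=ctrl.read_state();print('t',round(s['clock'],2),'p',np.round(s['eef_pos'],1),'rpy',np.round(np.degrees(s['tool_rot']),1),'F',np.round(s['force'],1),'M',np.round(s['torque'],2),'w',round(s['width'],1),'q',np.round(s['qpos'],2))
E
python3 - <<'E'
from h import *
goal([479,-210,300],down(106.6),(np.array([192.612,-620.821,253.313]),down(17.2)))
E
```

```text
shift [ 395.1 -307.8  -46.7] turn [ -0.    0.  -89.4]
```

Call:
step_arm(
  commands=[
    [10, -8, -30, 0, 0, -5, 0],
    [60, -46, -47, 0, 0, -13, 0],
    [98, -76, -47, 0, 0, -21, 0],
    [138, -106, -47, 0, 0, -29, 0],
    [176, -136, -47, 0, 0, -37, 0],
    [216, -168, -47, 0, 0, -45, 0],
    [255, -198, -47, 0, 0, -53, 0],
    [295, -230, -47, 0, 0, -61.5, 0],
  ],
)

```text
clock: 2.3
eef_pos: [399.8, -323.0, 300.7]
tool_rot: [3.141, 0.001, 1.38]
force: [0.6, -0.4, 0.1]
width: 85.6
```

```bash
python3 - <<'E'
from h import *
st();goal([479,-210,300],down(106.6))
E
```

```text
t 2.3 p [ 399.8 -323.   300.7] rpy [180.    0.   79.1] F [ 0.6 -0.4  0.1] M [-0.05 -0.12  0.  ] w 85.6 q [ 0.84  0.39 -0.29  1.83  0.14  0.95  0.29]
shift [126.   56.4   0.7] turn [  0.04   0.05 -27.55]
```

Call:
step_arm(
  commands=[
    [40, 18, 0, 0, 0, -8, 0],
    [80, 36, 0, 0, 0, -16, 0],
    [116.3, 51.2, 0, 0, 0, -24, 0],
    [116.3, 51.2, 0, 0, 0, -27.9, 0],
    [116.3, 51.2, 0, 0, 0, -27.9, 0],
    [116.3, 51.2, 0, 0, 0, -27.9, 0],
  ],
)

```text
clock: 2.9
eef_pos: [471.2, -221.4, 300.3]
tool_rot: [-3.141, 0.0, 1.858]
force: [0.1, -0.5, -0.2]
width: 85.6
```

```bash
python3 - <<'E'
from h import *
st();K=cam('wrist');snap('wrist','w1.png',None,1)
im=cv2.imread('pics/w1.png');im=cv2.convertScaleAbs(im,alpha=1.4,beta=10)
sc=cv2.convertScaleAbs(cv2.resize(ctrl.get_image('scene')[185:240,265:350,::-1],None,fx=6,fy=6,interpolation=cv2.INTER_CUBIC),alpha=1.5)[:,:512]
cv2.imwrite('pics/c2.png',np.vstack([im,sc])[:600])
# predicted bar axis points for comparison
y=np.array([np.cos(np.radians(106.6)),np.sin(np.radians(106.6)),0]);g=np.array([479,-210,175.])
print(proj('wrist',[g,g+31*y,g-31*y]))
print([ (np.round(d['point']*np.array([384,512])).tolist(),round(d['p'],2)) for d in ctrl.spot_in('jar_grip','wrist')])
E
```

```text
t 2.9 p [ 471.2 -221.4  300.3] rpy [-180.     0.   106.5] F [ 0.1 -0.5 -0.2] M [-0.01 -0.03 -0.02] w 85.6 q [ 0.69  0.41 -0.44  1.81  0.21  0.97  0.46]Traceback (most recent call last):
  File "<stdin>", line 5, in <module>
    return _nx.concatenate(arrs, 0, dtype=dtype, casting=casting)
           ~~~~~~~~~~~~~~~^^^^^^^^^^^^^^^^^^^^^^^^^^^^^^^^^^^^^^^
ValueError: all the input array dimensions except for the concatenation axis must match exactly, but along dimension 1, the array at index 0 has size 512 and the array at index 1 has size 510
```

```bash
python3 - <<'E'
from h import *
st();ctrl.get_image('wrist')
im=cv2.imread('pics/w1.png');im=cv2.convertScaleAbs(im,alpha=1.4,beta=10)
sc=cv2.convertScaleAbs(cv2.resize(ctrl.get_image('scene')[190:226,280:331,::-1],(512,361),interpolation=cv2.INTER_CUBIC),alpha=1.5)
cv2.imwrite('pics/c2.png',np.hstack([im[:361],sc])[:, :1024]) if 0 else cv2.imwrite('pics/c2.png',np.vstack([im[:300],sc[61:361]]))
y=np.array([np.cos(np.radians(106.6)),np.sin(np.radians(106.6)),0]);g=np.array([479,-210,175.])
print(proj('wrist',[g,g+31*y,g-31*y]))
print([ (np.round(d['point']*np.array([384,512])).tolist(),round(d['p'],2)) for d in ctrl.spot_in('jar_grip','wrist')])
E
```

```text
t 3.0 p [ 471.1 -221.7  300.3] rpy [-180.     0.   106.4] F [-0.6  0.7  0.4] M [0.   0.01 0.05] w 84.9 q [ 0.69  0.41 -0.44  1.81  0.21  0.97  0.46]
[[260.55165258 182.09060788]
 [260.98974609 144.5076794 ]
 [260.14412641 217.0512416 ]]
[([256.0, 428.0], 0.95), ([160.0, 261.0], 0.93)]
```

View pics/c2.png

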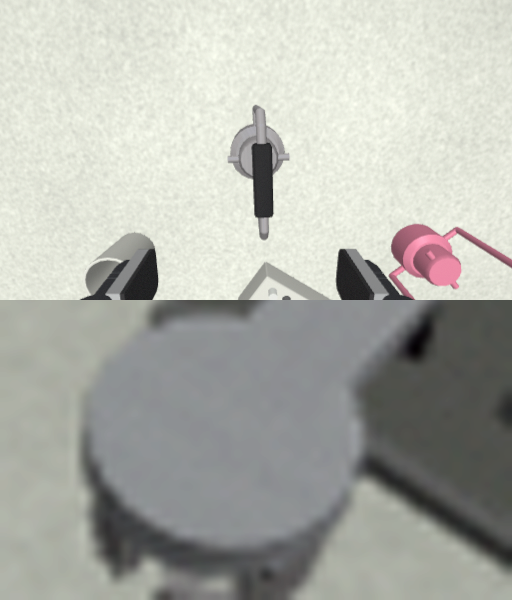

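The wrist view shows the bar from (143, 262) to (217, 263.5). It agrees with the prediction to about 2 mm and 1.8°, so the refined grip is (481, -209.5) with the bar at 108.3°. The slots don't show clearly in the scene camera, so I'll look at the collar with the wrist camera tilted.

```bash
python3 - <<'E'
from h import *
goal([633,-29,190],down(140)*R.from_euler('y',40,degrees=True))
E
```

```text
shift [138.5 209.6 110.3] turn [ 11.67  38.85 -32.11]
```

Call:
step_arm(
  commands=[
    [20, 30, 14, 1.8, 6, -5, 0],
    [40, 60, 29, 3.4, 11.5, -9.5, 0],
    [60, 90, 44, 5.1, 17, -14, 0],
    [80, 120, 60, 6.8, 22.5, -18.6, 0],
    [100, 150, 77, 8.4, 28, -23.2, 0],
    [120, 180, 94, 10.1, 33.5, -27.8, 0],
    [138.5, 209.6, 110.3, 11.7, 38.9, -32.1, 0],
    [138.5, 209.6, 110.3, 11.7, 38.9, -32.1, 0],
  ],
)

```text
clock: 3.95
eef_pos: [632.2, -23.3, 178.5]
tool_rot: [-3.138, -0.716, 2.447]
force: [-0.9, 0.5, -3.0]
width: 85.1
```

Call:
step_arm(
  commands=[
    [0, 0, 0, 0, 0, 0, 0],
  ],
)

```text
clock: 4.05
eef_pos: [632.3, -27.3, 186.7]
tool_rot: [-3.138, -0.704, 2.444]
force: [0.8, 0.1, 1.1]
width: 85.5
```

```bash
python3 - <<'E'
from h import *
st();print(proj('wrist',[[494.7,87.4,165],[494.7,87.4,115]]))
i=ctrl.camera_info('wrist');print(i); im=ctrl.get_image('wrist')[:,:,::-1]; cv2.imwrite('pics/w2.png',im)
cv2.imwrite('pics/c3.png',cv2.resize(cv2.convertScaleAbs(im,alpha=1.7,beta=15)[0:220,80:400],None,fx=2.5,fy=2.5,interpolation=cv2.INTER_CUBIC))
E
```

```text
t 4.05 p [632.3 -27.3 186.7] rpy [-179.8  -40.3  140. ] F [0.8 0.1 1.1] M [-0.41 -0.49 -0.03] w 85.5 q [ 0.41  1.09 -0.63  1.04  0.09  1.66  0.79]
[[248.03779441  32.19277442]
 [247.9242563   81.39421195]]
{'vertical_fov': 63.9304299604107, 'cx': 246.6455418998894, 'cy': 194.172841442586, 'rvec': array([ 2.50742333,  1.17218069, -0.2418846 ]), 'tvec': array([-382.78804279, -352.87728068,  507.25816936])}
```

View pics/c3.png

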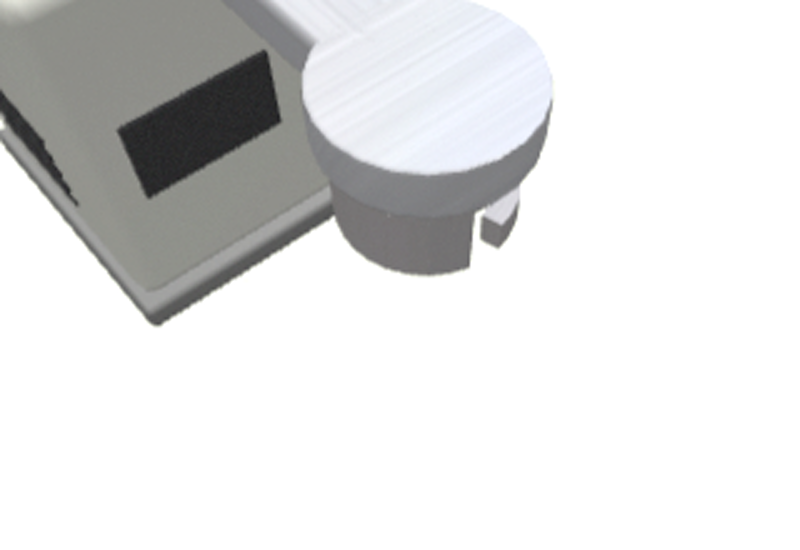

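The picture shows the collar's entry slot. Its left edge meets the underside at crop (469, 266), and its right outer edge is at about (500, 247).

```bash
cat >> h.py <<'E'
E
python3 - <<'E'
from h import *
from scipy.optimize import least_squares
an=np.radians(np.arange(0,360,1.))
def circ(c,r,z): return np.c_[c[0]+r*np.cos(an),c[1]+r*np.sin(an),0*an+z]
def f(c):
    q=proj('wrist',circ(c,38,165));b=proj('wrist',circ(c,33,115))
    return [q[:,0].min()-201.2,q[:,0].max()-300.8,q[:,1].max()-70,b[:,1].max()-110]
for c in ([494.7,87.4],):
    s=least_squares(f,c,diff_step=1e-3);print(s.x,s.fun,f(c))
c=s.x
im=cv2.imread('pics/w2.png')
b=proj('wrist',circ(c,33,115))
for p in ((267.6,106.4),(280,98.8)):
    d=np.hypot(*(b-p).T);m=np.argsort(d)[:2];print(p,np.degrees(an[m]),d[m])
    P=atz('wrist',p[1],p[0],115)-[*c,115];print(np.hypot(*P[:2]),np.degrees(np.arctan2(P[1],P[0])))
E
```

```text
[494.09594822  90.39826268] [-0.84678958  0.84528486  0.06910105 -0.23129276] [np.float64(-3.5951486771012355), np.float64(-1.4973624682687614), np.float64(2.6781201772200376), np.float64(2.04167412354343)]
(267.6, 106.4) [347. 346.] [0.1435397  0.49988356]
32.95892481099595 -13.204914907950391
(280, 98.8) [11. 10.] [0.52512172 0.72310164]
33.49059297428017 10.68742706244751
```

```bash
python3 - <<'E'
from h import *
im=cv2.convertScaleAbs(cv2.imread('pics/w2.png'),alpha=1.3)
S=10;x0,y0=225,60
z=cv2.resize(im[y0:y0+58,x0:x0+75],None,fx=S,fy=S,interpolation=cv2.INTER_CUBIC)
c=[494.1,90.4]
def P(r,a,h): a=np.radians(a);return proj('wrist',[[c[0]+r*np.cos(a),c[1]+r*np.sin(a),115+h]])[0]
def slot(e,col):
    d=lambda r,w:np.degrees(np.arcsin(w/r))
    for pts in ([P(33,e-d(33,5.5),h) for h in (0,10,20)],[P(33,e+d(33,5.5),h) for h in (0,6,12)],[P(33,e+d(33,5.5)+k,12) for k in (0,5,10,15)],[P(25,e+d(25,5.5),h) for h in (0,6,12)]):
        q=np.array([[(p[0]+.5-x0)*S,(p[1]+.5-y0)*S] for p in pts]).astype(int);cv2.polylines(z,[q],False,col,1)
slot(-3,(0,0,255));slot(1,(0,160,0))
cv2.imwrite('pics/c4.png',z)
E
```

```text
(no output)
```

View pics/c4.png

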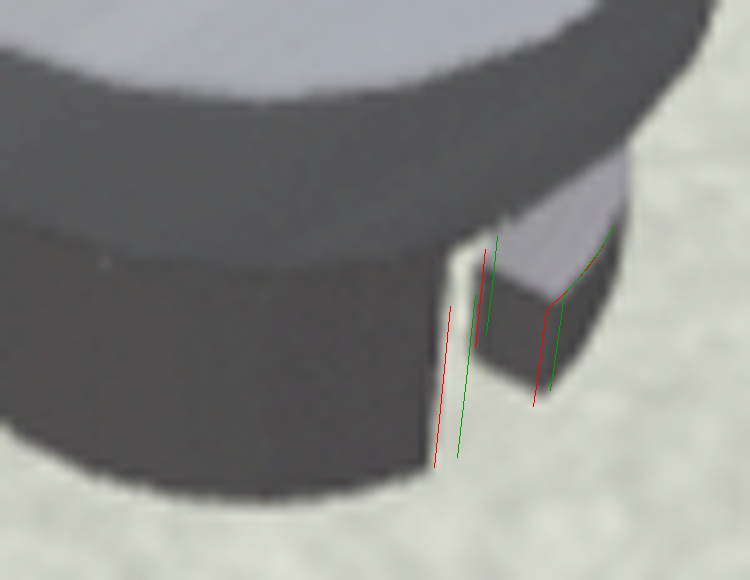

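The overlay puts the entry at about -2.5° ± 2 world, i.e. yaw 87.5 for the tool. Next is going back to the jar to grasp it.

```bash
python3 - <<'E'
from h import *
goal([481,-209.5,250],down(108.3))
E
```

```text
shift [  38.7 -236.4  -45.9] turn [-11.15 -39.    30.43]
```

Call:
step_arm(
  commands=[
    [5, -30, -15, -1.4, -5, 4, 0],
    [10, -60, -25, -3, -10.5, 8, 0],
    [16, -95, -35, -4.6, -16, 12.5, 0],
    [22, -130, -42, -6.3, -22, 17, 0],
    [28, -165, -46, -7.9, -27.5, 21.5, 0],
    [34, -200, -46, -9.5, -33, 26, 0],
    [38.7, -236.4, -45.9, -11.1, -39, 30.4, 0],
    [38.7, -236.4, -45.9, -11.1, -39, 30.4, 0],
  ],
)

```text
clock: 4.9
eef_pos: [473.7, -212.5, 254.2]
tool_rot: [-3.139, 0.008, 1.884]
force: [0.2, -0.1, -0.4]
width: 85.3
```

Call:
step_arm(
  commands=[
    [0, 0, 0, 0, 0, 0, 0],
    [0, 0, 0, 0, 0, 0, 0],
  ],
)

```text
clock: 5.1
eef_pos: [482.4, -209.7, 252.5]
tool_rot: [3.138, 0.003, 1.891]
force: [0.3, -0.4, 0.5]
width: 85.5
```

```bash
python3 - <<'E'
from h import *
st();goal([481,-209.5,178],down(108.3)); im=ctrl.get_image('wrist')
cv2.imwrite('pics/w3.png',im[:,:,::-1])
for z in (250,):
  y=np.array([np.cos(np.radians(108.3)),np.sin(np.radians(108.3)),0]);g=np.array([481,-209.5,175.])
  print(np.round(proj('wrist',[g,g+31*y,g-31*y]),1))
d=(im.max(2)<60).astype(np.uint8); d[:, :180]=0; d[:,330:]=0
n,l,s,ce=cv2.connectedComponentsWithStats(d)
for k in range(1,n):
  if s[k,4]>300:
    q=np.argwhere(l==k)[:,::-1].astype(np.float32);print(s[k],cv2.minAreaRect(q),cv2.fitLine(q,cv2.DIST_L2,0,.01,.01).ravel())
E
```

```text
t 5.1 p [ 482.4 -209.7  252.5] rpy [179.8   0.2 108.4] F [ 0.3 -0.4  0.5] M [0.06 0.01 0.03] w 85.5 q [ 0.65  0.48 -0.42  1.86  0.25  0.85  0.42]
shift [ 0.8 -1.5 74.5] turn [0.23 0.16 0.06]
[[245.2 212.3]
 [245.2 167.9]
 [245.2 253. ]]
[ 232  164   25   90 2030] ((244.0, 208.5), (89.0, 24.0), 90.0) [1.6846532e-02 9.9985808e-01 2.4476108e+02 2.0806995e+02]
[ 180  345  150   39 5258] ((254.49996948242188, 363.9999694824219), (148.99996948242188, 37.99999237060547), 0.0) [9.9982011e-01 1.8967312e-02 2.5213770e+02 3.6562323e+02]
```

Call:
step_arm(
  commands=[
    [0.5, -1.2, 30, 0, 0, -0.3, 0],
    [0.5, -1.2, 60, 0.2, 0.2, -0.6, 0],
    [0.5, -1.2, 74, 0.2, 0.2, -0.6, 0],
    [0.5, -1.2, 74, 0.2, 0.2, -0.6, 0],
    [0.5, -1.2, 74, 0.2, 0.2, -0.6, 130],
    [0.5, -1.2, 74, 0.2, 0.2, -0.6, 200],
    [0.5, -1.2, 74, 0.2, 0.2, -0.6, 255],
    [0.5, -1.2, 74, 0.2, 0.2, -0.6, 255],
  ],
)

```text
clock: 5.95
eef_pos: [480.6, -209.2, 176.8]
tool_rot: [-3.14, -0.003, 1.902]
force: [-0.5, -0.3, 0.2]
width: 28.3
```

Call:
step_arm(
  commands=[
    [0, 0, 0, 0, 0, 0, 255],
    [0, 0, 0, 0, 0, 0, 255],
    [0, 0, 0, 0, 0, 0, 255],
    [0, 0, 0, 0, 0, 0, 255],
  ],
)

```text
clock: 6.35
eef_pos: [480.9, -209.1, 176.7]
tool_rot: [-3.14, -0.003, 1.903]
force: [0.6, 0.5, 6.0]
width: 15.3
```

```bash
python3 - <<'E'
from h import *
st(); goal([481,-209.5,215],down(109))
E
```

```text
t 6.35 p [ 480.9 -209.1  176.7] rpy [-179.9   -0.2  109. ] F [0.6 0.5 6. ] M [ 0.08 -0.14 -0.01] w 15.3 q [ 0.61  0.58 -0.38  1.93  0.32  0.69  0.37]
shift [ -0.3  -0.  -38.3] turn [-0.1  -0.17  0.01]
```

Call:
step_arm(
  commands=[
    [0, 0, -4, 0, 0, 0, 255],
    [0, 0, -12, 0, 0, 0, 255],
    [0, 0, -22, 0, 0, 0, 255],
    [0, 0, -28, 0, 0, 0, 255],
    [2, 10, -28.5, 0, 0, 1, 255],
    [7, 28, -28.5, 0, 0, 3, 255],
    [13, 54, -28.5, 0, 0, 6, 255],
    [20, 80, -28.5, 0, 0, 9, 255],
  ],
)

```text
clock: 7.15
eef_pos: [550.5, -163.5, 204.3]
tool_rot: [-3.138, -0.003, 1.742]
force: [-0.5, -0.4, -3.4]
width: 15.2
```

```bash
python3 - <<'E'
from h import *
st(); goal([650,-60,205],down(87.5)); goal([650,89,205],down(87.5))
E
```

```text
t 7.15 p [ 550.5 -163.5  204.3] rpy [-179.8   -0.2   99.8] F [-0.5 -0.4 -3.4] M [ 0.05 -0.01  0.  ] w 15.2 q [ 0.46  0.6  -0.35  1.78  0.26  0.82  0.16]
shift [ 85.1 115.7  -0.8] turn [-0.22 -0.17 12.3 ]
shift [231.9 141.1  -0.4] turn [-0.22 -0.17 12.3 ]
```

Call:
step_arm(
  commands=[
    [25, 16, -0.5, 0, 0, 1.5, 255],
    [58, 36, -0.5, 0, 0, 3, 255],
    [93, 58, -0.5, 0, 0, 5, 255],
    [128, 80, -0.5, 0, 0, 7, 255],
    [163, 101, -0.5, 0, 0, 9, 255],
    [198, 121, -0.5, 0, 0, 11, 255],
    [222, 135, -0.5, -0.2, -0.2, 12.3, 255],
    [232, 141, -0.5, -0.2, -0.2, 12.3, 255],
  ],
)

```text
clock: 7.95
eef_pos: [648.2, 95.0, 204.8]
tool_rot: [-3.141, -0.003, 1.536]
force: [0.8, 0.8, -3.5]
width: 15.3
```

Call:
step_arm(
  commands=[
    [0, 0, 0, 0, 0, 0, 255],
    [0, 0, 0, 0, 0, 0, 255],
  ],
)

```text
clock: 8.15
eef_pos: [647.4, 86.5, 204.6]
tool_rot: [-3.14, 0.003, 1.529]
force: [-0.0, -0.1, -4.4]
width: 15.0
```

```bash
python3 - <<'E'
from h import *
st(); goal([560,89,205],down(87.5))
a=cv2.convertScaleAbs(ctrl.get_image('top')[140:240,160:250,::-1],alpha=1.6,beta=15); b=cv2.convertScaleAbs(ctrl.get_image('scene')[170:270,250:350,::-1],alpha=1.6,beta=15)
cv2.imwrite('pics/c5.png',np.hstack([cv2.resize(x,(400,400),interpolation=cv2.INTER_CUBIC) for x in (a[:90],b[:90,:90])]))
E
```

```text
t 8.15 p [647.4  86.5 204.6] rpy [-179.9    0.2   87.6] F [-0.  -0.1 -4.4] M [-0.18  0.01 -0.01] w 15.0 q [-0.03  0.7  -0.26  1.55  0.21  0.93 -0.4 ]
shift [ -1.1 -87.4  -0.2] turn [-0.12  0.18  0.12]
```

View pics/c5.png

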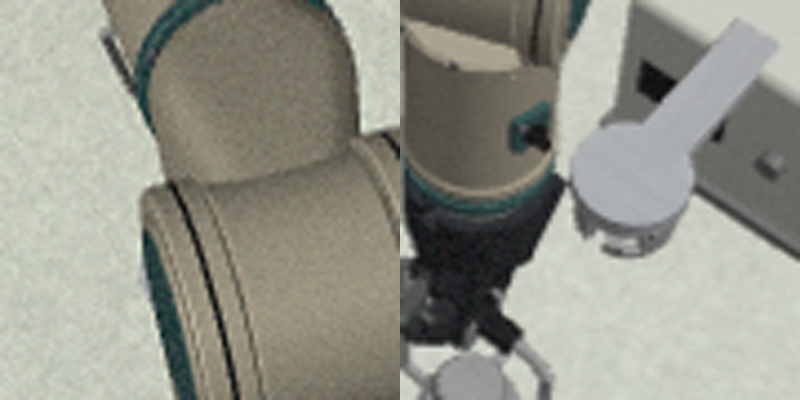

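```bash
python3 - <<'E'
from h import *
s=ctrl.read_state();T=R.from_euler('xyz',s['tool_rot']);im=ctrl.get_image('wrist')[:,:,::-1]
z=cv2.convertScaleAbs(im,alpha=1.5,beta=10);S=1.5;z=cv2.resize(z,None,fx=S,fy=S,interpolation=cv2.INTER_CUBIC)
a=np.linspace(0,2*np.pi,60)
def dr(p,col): 
    q=proj('wrist',s['eef_pos']+T.apply(np.array(p,float)));cv2.polylines(z,[((q+.5)*S).astype(int)],False,col,1)
g=1.7 # grip centre ahead of TCP along tool z; tool x = jar y
dr([[34*np.cos(t),34*np.sin(t),g+129] for t in a],(0,0,255))
for x in (54,-54): dr([[x,0,g+10],[x,0,g+145]],(0,200,0))
dr([[31,-8,g],[31,8,g]],(255,0,0))
dr([[0,-35,g+103],[0,35,g+103]],(255,0,255))
cv2.imwrite('pics/c6.png',z)
E
```

```text
(no output)
```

View pics/c6.png

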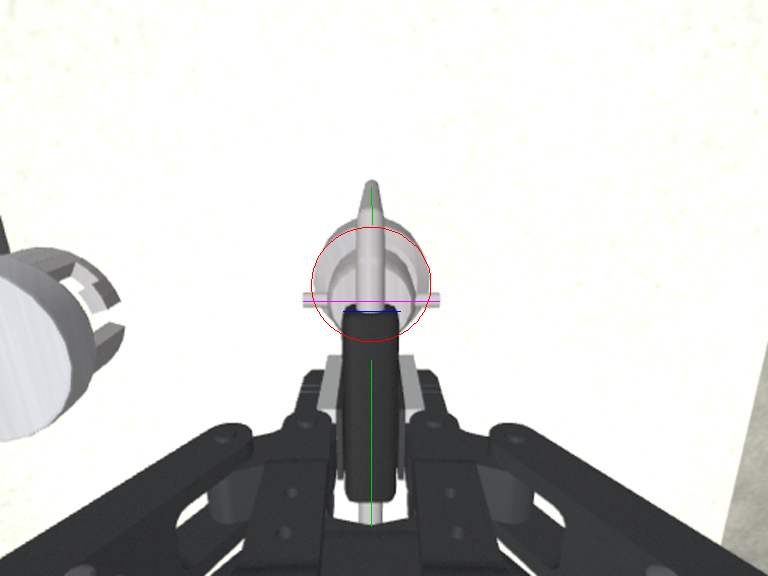

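The held jar matches the predicted overlay to within about 1 mm: pins, legs and bar end. I'll overlay the collar model on this same picture for its position relative to the tool.

```bash
python3 - <<'E'
from h import *
st();im=ctrl.get_image('wrist')[:,:,::-1];cv2.imwrite('pics/w4.png',im)
S=6;x0,y0=0,150;z0=cv2.resize(im[150:300,0:100],None,fx=4,fy=4,interpolation=cv2.INTER_CUBIC);S=4
a=np.radians(np.arange(-120,121,2))
out=[]
for c,e in (([494.1,90.4],-2.5),([494.7,87.4],-2.5)):
    z=z0.copy()
    def dr(r,an,h,col):
        an=np.radians(np.atleast_1d(an));q=proj('wrist',np.c_[c[0]+r*np.cos(an),c[1]+r*np.sin(an),165*0+np.ones(len(an))*h])
        cv2.polylines(z,[((q+.5-[x0,y0])*S).astype(int)],False,col,1)
    dr(38,np.degrees(a),165,(0,0,255));dr(33,np.degrees(a),115,(0,200,0));dr(38,np.degrees(a),147,(255,0,0))
    for sg in (-1,1):
        k=e+sg*9.6
        for h in (115,118,121,124,127): dr(33,[k-.3,k+.3],h,(255,0,255))
    out.append(z[:,:400])
cv2.imwrite('pics/c7.png',np.hstack(out))
E
```

```text
t 8.3 p [647.6  85.8 205. ] rpy [-1.799e+02  1.000e-01  8.750e+01] F [ 0.1  0.1 -3.8] M [-0.03 -0.01  0.01] w 14.7 q [-0.02  0.69 -0.26  1.55  0.21  0.93 -0.4 ]
```

View pics/c7.png

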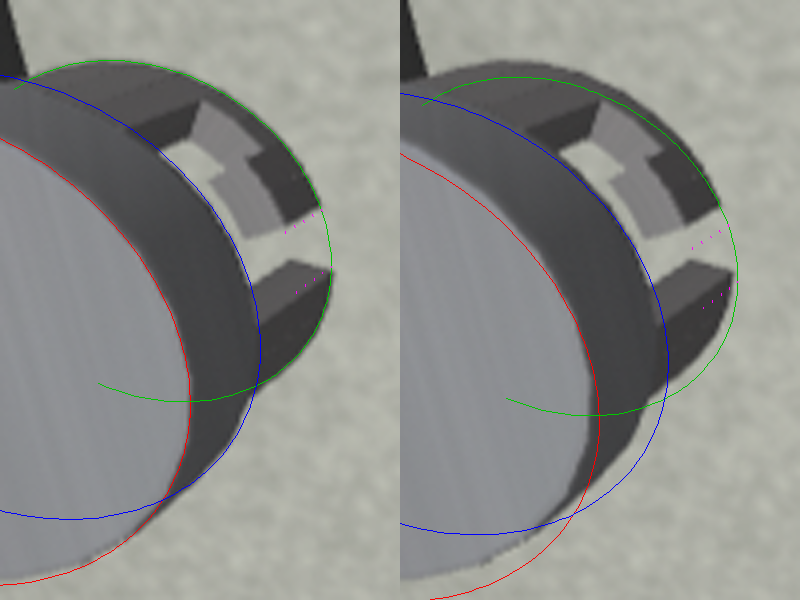

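```bash
python3 - <<'E'
from h import *
for p in ((321,207),(333,272),):
    P=atz('wrist',p[1]/4+150-.5,p[0]/4-.5,115)-[494.1,90.4,115];print(np.hypot(*P[:2]),np.degrees(np.arctan2(P[1],P[0])))
for p in ((247,157),(203,100)):
    P=atz('wrist',p[1]/4+150-.5,p[0]/4-.5,121)-[494.1,90.4,121];print('n',np.hypot(*P[:2]),np.degrees(np.arctan2(P[1],P[0])))
goal([494.1,90.4,204.7],down(87.5))
E
```

```text
33.072042706190715 8.12354841327044
33.32037722183368 -13.756926702150478
n 30.041480921085125 32.57282267653297
n 33.282235197796055 52.930607054139195
shift [  -2.5 -153.7    0.6] turn [-0.05  0.11  0.03]
```

Call:
step_arm(
  commands=[
    [-0.5, -8, 0.3, 0, 0, 0.3, 255],
    [-1, -26, 0.3, 0, 0, 0.3, 255],
    [-2, -50, 0.3, 0, 0, 0.3, 255],
    [-2.6, -76, 0.3, 0, 0, 0.3, 255],
    [-2.6, -102, 0.3, 0, 0, 0.3, 255],
    [-2.6, -126, 0.3, 0, 0, 0.3, 255],
    [-2.6, -144, 0.3, 0, 0, 0.3, 255],
    [-2.6, -153.7, 0.3, 0, 0, 0.3, 255],
  ],
)

```text
clock: 9.15
eef_pos: [491.8, 91.8, 205.2]
tool_rot: [-3.14, 0.001, 1.525]
force: [-0.6, 0.3, -3.7]
width: 15.0
```

Call:
step_arm(
  commands=[
    [0, 0, 0, 0, 0, 0, 255],
    [0, 0, 0, 0, 0, 0, 255],
    [0, 0, 0, 0, 0, 0, 255],
  ],
)

```text
clock: 9.45
eef_pos: [495.5, 92.3, 205.1]
tool_rot: [3.141, 0.0, 1.525]
force: [0.6, 0.7, -3.6]
width: 14.8
```

```bash
python3 - <<'E'
from h import *
st(); goal([494.1,90.2,209],down(87.2))
E
```

```text
t 9.45 p [495.5  92.3 205.1] rpy [179.9   0.   87.4] F [ 0.6  0.7 -3.6] M [-0.   -0.   -0.04] w 14.8 q [-0.05  0.5  -0.27  1.97  0.2   0.7  -0.49]
shift [-2.1 -1.3 -4. ] turn [0.06 0.01 0.16]
```

Call:
step_arm(
  commands=[
    [-1.1, -0.7, -1.5, 0, 0, 0.1, 255],
    [-2.1, -1.3, -3, 0, 0, 0.2, 255],
    [-2.1, -1.3, -4, 0, 0, 0.2, 255],
    [-2.1, -1.3, -4, 0, 0, 0.2, 255],
  ],
)

```text
clock: 9.85
eef_pos: [493.0, 90.3, 209.0]
tool_rot: [-3.141, 0.001, 1.522]
force: [0.7, -0.3, -3.9]
width: 15.0
```

Call:
step_arm(
  commands=[
    [0, 0, -1.5, 0, 0, 0, 255],
    [0, 0, -3, 0, 0, 0, 255],
    [0, 0, -4, 0, 0, 0, 255],
    [0, 0, -5, 0, 0, 0, 255],
    [0, 0, -5, 0, 0, 0, 255],
  ],
)

```text
clock: 10.35
eef_pos: [492.9, 90.3, 214.1]
tool_rot: [-3.141, 0.001, 1.522]
force: [0.8, 0.2, -3.5]
width: 15.4
```

```bash
python3 - <<'E'
from h import *
st(); goal([494.1,90.2,217],down(87.2))
E
```

```text
t 10.35 p [492.9  90.3 214.1] rpy [-180.     0.    87.2] F [ 0.8  0.2 -3.5] M [-0.02 -0.02  0.01] w 15.4 q [-0.04  0.48 -0.28  1.96  0.19  0.72 -0.49]
shift [-0.1  1.2 -2.9] turn [-0.01  0.03  0.  ]
```

Call:
step_arm(
  commands=[
    [0, 0.6, 0, 0, 0, 0, 255],
    [0, 1, -0.5, 0, 0, 0, 255],
    [0, 1, -1.3, 0, 0, 0, 255],
    [0, 1, -2, 0, 0, 0, 255],
    [0, 1, -2.6, 0, 0, 0, 255],
    [0, 1, -3.2, 0, 0, 0, 255],
  ],
)

```text
clock: 10.95
eef_pos: [493.8, 90.2, 217.2]
tool_rot: [-3.141, 0.001, 1.522]
force: [0.4, -0.5, -3.7]
width: 15.2
```

Call:
step_arm(
  commands=[
    [0, 0, -0.6, 0, 0, 0, 255],
    [0, 0, -1.2, 0, 0, 0, 255],
    [0, 0, -1.2, 0, 0, 0, 255],
  ],
)

```text
clock: 11.25
eef_pos: [493.8, 90.1, 218.4]
tool_rot: [-3.141, 0.001, 1.522]
force: [-0.1, -0.8, -3.9]
width: 14.8
```

```bash
python3 - <<'E'
from h import *
st()
E
```

```text
t 11.25 p [493.8  90.1 218.4] rpy [-180.     0.    87.2] F [-0.1 -0.8 -3.9] M [-0.06  0.03  0.03] w 14.8 q [-0.04  0.48 -0.28  1.96  0.19  0.73 -0.48]
```

Call:
step_arm(
  commands=[
    [0, 0, -1, 0, 0, 0, 255],
    [0, 0, -2, 0, 0, 0, 255],
    [0, 0, -3, 0, 0, 0, 255],
    [0, 0, -4, 0, 0, 0, 255],
  ],
)

```text
clock: 11.65
eef_pos: [493.7, 90.1, 222.4]
tool_rot: [-3.141, 0.001, 1.522]
force: [-0.2, -1.2, -4.6]
width: 14.6
```

Call:
step_arm(
  commands=[
    [0, 0, -1, 0, 0, 0, 255],
    [0, 0, -2, 0, 0, 0, 255],
    [0, 0, -3, 0, 0, 0, 255],
    [0, 0, -4, 0, 0, 0, 255],
  ],
)

```text
clock: 12.05
eef_pos: [493.8, 90.2, 226.4]
tool_rot: [-3.141, 0.001, 1.522]
force: [-0.3, -0.4, -4.7]
width: 15.0
```

```bash
python3 - <<'E'
from h import *
st()
E
```

```text
t 12.05 p [493.8  90.2 226.4] rpy [-180.     0.    87.2] F [-0.3 -0.4 -4.7] M [-0.3  -0.03  0.03] w 15.0 q [-0.04  0.47 -0.28  1.95  0.19  0.75 -0.48]
```

Pins are about 6.5 mm up inside the slots and running free. Raising on to the run height.

Call:
step_arm(
  commands=[
    [0, 0, -1, 0, 0, 0, 255],
    [0, 0, -2, 0, 0, 0, 255],
    [0, 0, -3, 0, 0, 0, 255],
    [0, 0, -4, 0, 0, 0, 255],
    [0, 0, -5, 0, 0, 0, 255],
    [0, 0, -6, 0, 0, 0, 255],
  ],
)

```text
clock: 12.65
eef_pos: [493.7, 90.2, 232.2]
tool_rot: [-3.141, 0.001, 1.522]
force: [-0.3, -1.1, -8.2]
width: 14.7
```

Call:
step_arm(
  commands=[
    [0, 0, -1, 0, 0, 0, 255],
    [0, 0, -2, 0, 0, 0, 255],
    [0, 0, -3, 0, 0, 0, 255],
    [0, 0, -4, 0, 0, 0, 255],
    [0, 0, -5, 0, 0, 0, 255],
    [0, 0, -6, 0, 0, 0, 255],
    [0, 0, -6, 0, 0, 0, 255],
  ],
)

```text
clock: 13.35
eef_pos: [493.7, 90.2, 238.4]
tool_rot: [-3.141, 0.001, 1.522]
force: [0.1, -1.9, -8.3]
width: 15.0
```

```bash
python3 - <<'E'
from h import *
st()
E
```

```text
t 13.35 p [493.7  90.2 238.4] rpy [-180.     0.    87.2] F [ 0.1 -1.9 -8.3] M [-0.43 -0.13  0.04] w 15.0 q [-0.03  0.45 -0.29  1.93  0.18  0.78 -0.47]
```

Call:
step_arm(
  commands=[
    [-0.3, 0, 0, 0, 0, -2, 255],
    [-0.3, 0, 0, 0, 0, -5, 255],
    [-0.3, 0, 0, 0, 0, -8, 255],
    [-0.3, 0, 0, 0, 0, -11, 255],
    [-0.3, 0, 0, 0, 0, -14, 255],
    [-0.3, 0, 0, 0, 0, -17, 255],
    [-0.3, 0, 0, 0, 0, -20, 255],
    [-0.3, 0, 0, 0, 0, -22, 255],
  ],
)

```text
clock: 14.15
eef_pos: [493.5, 90.1, 238.2]
tool_rot: [-3.14, -0.0, 1.909]
force: [-0.1, -0.4, -9.5]
width: 15.0
```

```bash
python3 - <<'E'
from h import *
st(); goal([493.9,90.1,238.4],down(87.2+45))
E
```

```text
t 14.15 p [493.5  90.1 238.2] rpy [-179.9   -0.   109.4] F [-0.1 -0.4 -9.5] M [-0.23  0.03 -0.06] w 15.0 q [ 0.04  0.46 -0.4   1.93  0.24  0.8  -0.15]
shift [-0.1  0.4 -0.2] turn [-8.000e-02 -2.000e-02 -2.284e+01]
```

Call:
step_arm(
  commands=[
    [0, 0.3, 0, 0, 0, -3, 255],
    [0, 0.3, 0, 0, 0, -6, 255],
    [0, 0.3, 0, 0, 0, -9, 255],
    [0, 0.3, 0, 0, 0, -12, 255],
    [0, 0.3, 0, 0, 0, -15, 255],
    [0, 0.3, 0, 0, 0, -18, 255],
    [0, 0.3, 0, 0, 0, -20, 255],
    [0, 0.3, 0, 0, 0, -21, 255],
  ],
)

```text
clock: 14.95
eef_pos: [494.0, 90.0, 238.2]
tool_rot: [-3.141, -0.0, 2.274]
force: [-0.5, -0.2, -9.0]
width: 15.2
```

```bash
python3 - <<'E'
from h import *
st()
E
```

```text
t 14.95 p [494.   90.  238.2] rpy [-179.9   -0.   130.3] F [-0.5 -0.2 -9. ] M [-0.16  0.04 -0.09] w 15.2 q [ 0.11  0.48 -0.5   1.93  0.31  0.81  0.15]
```

Call:
step_arm(
  commands=[
    [0, 0, 0, 0, 0, -1, 255],
    [0, 0, 0, 0, 0, -2, 255],
    [0, 0, 1, 0, 0, -2, 255],
    [0, 0, 2, 0, 0, -2, 255],
    [0, 0, 3, 0, 0, -2, 255],
    [0, 0, 3.5, 0, 0, -2, 255],
  ],
)

```text
clock: 15.55
eef_pos: [494.2, 90.0, 234.9]
tool_rot: [-3.141, 0.0, 2.307]
force: [-0.6, -1.7, -6.3]
width: 15.0
```

```bash
python3 - <<'E'
from h import *
st()
E
```

```text
t 15.55 p [494.2  90.  234.9] rpy [-180.     0.   132.2] F [-0.6 -1.7 -6.3] M [-0.57  0.03 -0.08] w 15.0 q [ 0.12  0.48 -0.5   1.93  0.32  0.8   0.17]
```

Call:
step_arm(
  commands=[
    [0, 0, 0.8, 0, 0, 0, 255],
    [0, 0, 1.6, 0, 0, 0, 255],
    [0, 0, 2.4, 0, 0, 0, 255],
  ],
)

```text
clock: 15.85
eef_pos: [494.4, 90.1, 232.6]
tool_rot: [-3.141, 0.0, 2.307]
force: [-0.9, -2.6, -3.3]
width: 15.0
```

```bash
python3 - <<'E'
from h import *
st()
E
```

```text
t 15.85 p [494.4  90.1 232.6] rpy [-180.     0.   132.2] F [-0.9 -2.6 -3.3] M [-0.64  0.02  0.01] w 15.0 q [ 0.11  0.49 -0.5   1.94  0.32  0.8   0.17]
```

Call:
step_arm(
  commands=[
    [-0.4, -0.4, 0, 0, 0, -0.7, 255],
    [-0.4, -0.4, 0, 0, 0, -1.4, 255],
    [-0.4, -0.4, 0, 0, 0, -1.4, 255],
  ],
)

```text
clock: 16.15
eef_pos: [494.4, 89.6, 232.4]
tool_rot: [-3.141, 0.0, 2.332]
force: [0.8, -1.3, -7.5]
width: 15.1
```

```bash
python3 - <<'E'
from h import *
st()
E
```

```text
t 16.15 p [494.4  89.6 232.4] rpy [-180.     0.   133.6] F [ 0.8 -1.3 -7.5] M [-0.4  -0.37 -0.05] w 15.1 q [ 0.12  0.49 -0.51  1.94  0.32  0.8   0.19]
```

Call:
step_arm(
  commands=[
    [-0.2, -0.2, 0.7, 0, 0, 0, 255],
    [-0.2, -0.2, 1.4, 0, 0, 0, 255],
    [-0.2, -0.2, 2.1, 0, 0, 0, 255],
    [-0.2, -0.2, 2.5, 0, 0, 0, 255],
  ],
)

```text
clock: 16.55
eef_pos: [494.3, 89.4, 230.0]
tool_rot: [-3.141, 0.0, 2.332]
force: [2.3, -1.9, -5.0]
width: 15.2
```

```bash
python3 - <<'E'
from h import *
st()
E
```

```text
t 16.55 p [494.3  89.4 230. ] rpy [-180.     0.   133.6] F [ 2.3 -1.9 -5. ] M [-0.32 -0.39 -0.05] w 15.2 q [ 0.12  0.49 -0.51  1.94  0.33  0.79  0.19]
```

Call:
step_arm(
  commands=[
    [0, 0, 0.4, 0, 0, 0, 255],
    [0, 0, 0.8, 0, 0, 0, 255],
    [0, 0, 0.8, 0, 0, 0, 255],
  ],
)

```text
clock: 16.85
eef_pos: [494.5, 89.5, 229.5]
tool_rot: [3.141, 0.001, 2.332]
force: [1.7, -0.9, 0.0]
width: 15.0
```

```bash
python3 - <<'E'
from h import *
st();snap('scene','s5.png')
im=cv2.imread('pics/s5.png')[165:245,260:340]
cv2.imwrite('pics/c8.png',cv2.convertScaleAbs(cv2.resize(im,(600,600),interpolation=cv2.INTER_CUBIC),alpha=1.6,beta=10))
E
```

```text
t 16.85 p [494.5  89.5 229.5] rpy [180.    0.  133.6] F [ 1.7 -0.9  0. ] M [-0.31 -0.33 -0.13] w 15.0 q [ 0.12  0.49 -0.51  1.94  0.33  0.79  0.19]
```

View pics/c8.png

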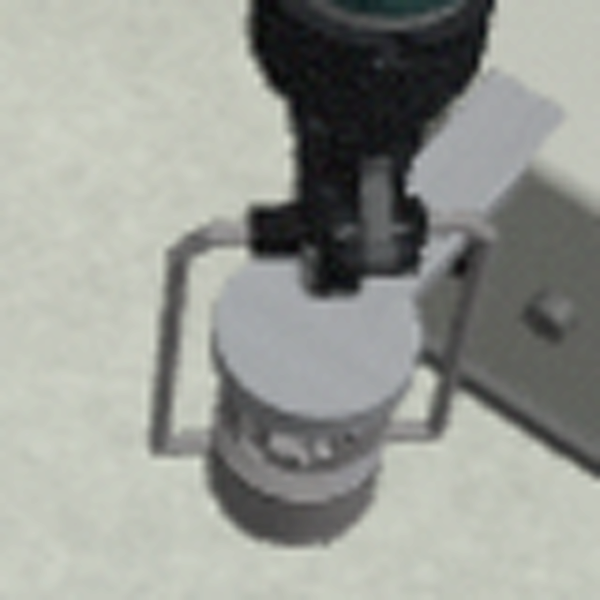

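The jar is seated. The force dropped to 0 at TCP z 229.5, against 229.7 predicted for the notch floor, and the scene view shows the pins in the collar with the head inside the loop. I'll ease the side load and release.

Call:
step_arm(
  commands=[
    [-0.4, 0.1, 0.2, 0, 0, 0, 255],
    [-0.4, 0.1, 0.2, 0, 0, 0, 235],
    [-0.4, 0.1, 0.2, 0, 0, 0, 215],
    [-0.4, 0.1, 0.2, 0, 0, 0, 195],
    [-0.4, 0.1, 0.2, 0, 0, 0, 150],
    [-0.4, 0.1, 0.2, 0, 0, 0, 80],
    [-0.4, 0.1, 0.2, 0, 0, 0, 0],
    [-0.4, 0.1, 0.2, 0, 0, 0, 0],
  ],
)

```text
clock: 17.7
eef_pos: [494.3, 89.0, 228.8]
tool_rot: [-3.141, -0.0, 2.332]
force: [-1.0, 0.2, 0.7]
width: 76.8
```

Call:
step_arm(
  commands=[
    [0, 0, 0, 0, 0, 0, 0],
    [0, 0, 0, 0, 0, 0, 0],
    [0, 0, 0, 0, 0, 0, 0],
    [0, 0, -4, 0, 0, 0, 0],
    [0, 0, -12, 0, 0, 0, 0],
  ],
)

```text
clock: 18.2
eef_pos: [494.1, 88.9, 241.0]
tool_rot: [-3.14, -0.001, 2.332]
force: [0.2, -0.5, -1.0]
width: 85.5
```

```bash
python3 - <<'E'
from h import *
st()
E
```

```text
t 18.2 p [494.1  88.9 241. ] rpy [-179.9   -0.   133.6] F [ 0.2 -0.5 -1. ] M [-0.02  0.   -0.03] w 85.5 q [ 0.13  0.48 -0.52  1.93  0.31  0.82  0.2 ]
```

Call:
step_arm(
  commands=[
    [0, 0, -20, 0, 0, 0, 0],
    [0, 0, -50, 0, 0, 0, 0],
    [0, 0, -80, 0, 0, 0, 0],
    [0, 0, -110, 0, 0, 0, 0],
    [0, 0, -120, 0, 0, 0, 0],
    [0, 0, -120, 0, 0, 0, 0],
    [0, 0, -120, 0, 0, 0, 0],
  ],
)

```text
clock: 18.9
eef_pos: [493.9, 88.8, 360.1]
tool_rot: [-3.139, -0.001, 2.332]
force: [-0.4, -0.7, -0.4]
width: 85.5
```

```bash
python3 - <<'E'
from h import *
st();a=ctrl.get_image('wrist')[:,:,::-1].copy();ctrl.get_image('scene')
b=ctrl.get_image('scene')[:,:,::-1]
print('move',np.abs(a.astype(int)-ctrl.get_image('wrist')[:,:,::-1]).mean())
# predicted bar for locked pose
for e in (87.2+45,):
  y=np.array([np.cos(np.radians(e)),np.sin(np.radians(e)),0]);g=np.array([494.1,90,228.]);print(proj('wrist',[g,g+31*y,g-31*y]))
b=cv2.resize(b[165:245,260:340],(384,384),interpolation=cv2.INTER_CUBIC)
cv2.imwrite('pics/c9.png',cv2.convertScaleAbs(np.hstack([a[:,60:460],b]),alpha=1.4,beta=10))
E
```

```text
t 18.9 p [493.9  88.8 360.1] rpy [-179.9   -0.   133.6] F [-0.4 -0.7 -0.4] M [ 0.03  0.02 -0.  ] w 85.5 q [ 0.18  0.34 -0.57  1.76  0.2   1.11  0.31]
move 1.1506500244140625
[[249.46916787 190.13438168]
 [250.49342211 154.13436419]
 [248.51373932 223.71534546]]
```

View pics/c9.png

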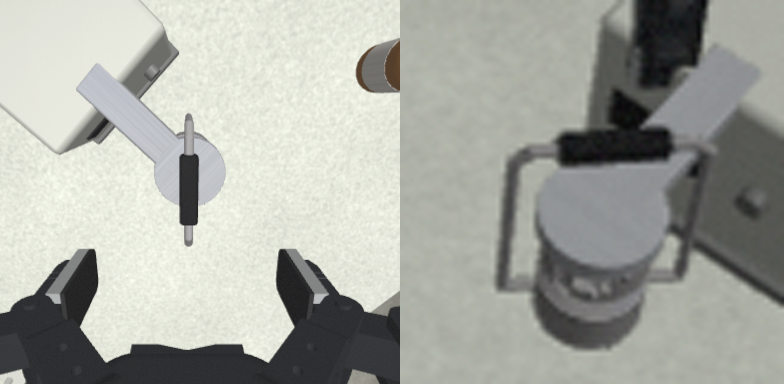

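The wrist view shows the bar at rows 155–223, col 249, where the locked pose predicts it. The loop is around the head and nothing is touching the gripper, so I'm handing in.

```bash
python3 -c "
from cell import ctrl
print(ctrl.finish_job())"
```

```text
the job is handed in; nothing more can be done
None
```

The jar is hanging in the collar with its pins in the notches, and the job was handed in at about 19 s on the robot's clock. I found the entry slots with the wrist camera at about -3° from the mill's x axis. I raised both pins through the slots without feeling a touch, turned the jar about 46° anticlockwise, lowered it into the notches and let go.

- **Height:** the load came off the wrist at TCP z 229.5 mm; the notch floor predicted 229.7 mm.
- **Last pictures:** after release, the bar was within about a pixel of where the locked pose predicts. The loop was around the head, two pictures in a row showed no visible movement, and the gripper was well clear.
- **Forces:** wrist readings, taken after each move, were never above about 10 N, including the jar's weight and the spring. While lowering, I felt a light side contact of about 4 N. I eased it by turning 1.4° further and shifting 0.6 mm.
- **Not done:** I did not try a clockwise test twist to confirm the lock.
- **Disagreement:** the top camera put the mill axis about 3 mm away in y from where the wrist camera put it. I used the wrist value, and the jar went in without contact.

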